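# Close the tart tin with its double lid and take off the cover

### The arm

A 7-joint arm with a two-finger parallel gripper is mounted at the origin on a cart in front of the work surface, level with it; the furniture and walls round the work are solid. World frame = base frame: x ahead of the robot, y to its left, z up, the work surface at z = 0. Lengths are in m, angles in rad, forces in N, time in s.
With the tool pointing down it reaches from about 0.4 to 0.925 m from the base axis. Payload 4.1 kg.
Tool frame: the origin (TCP) lies on the centre line of the jaws, within the pads' length; the fingertips stand 17 mm ahead of it and the grasp point (between the pads) lies 2 mm behind it; z points along the fingers, y is the line along which they close (so a half turn about z gives the same grasp; the last joint's range is limited). The gripper opens to 85 mm and grips with 20 to 120 N. Pads are 22 mm wide; open, the fingers measure 114 mm over their backs; the gripper's body (76 mm by 85 mm) begins 54 mm behind the grasp point. The pads swing forward as they close: fully open they stand 13 mm farther back than shut.
Start: joints at [-1.213, 0.398, 0.045, 1.537, -0.019, 1.207, -0.051], TCP at [0.287, 0.583, 0.227] pointing down, gripper open.
Joint ranges: [-2.82, 2.82], [-0.49, 2.23], [-1.37, 1.46], [0, 2.46], [-1.36, 4.5], [0.23, 2], [-2.94, 2.94]. Speed limits (rad/s): [2.57, 2.57, 3.14, 3.14, 3.14, 3.14, 3.14].

### API

Orientations are given as a rotation vector (axis times angle).
In Python, from workcell import arm gives the robot as it stands.
- The arm moves only by the tool move_arm, never from a script. Its argument "moves" is a list of rows, each an object of numbers: "rx", "ry", "rz": the turn, a rotation vector about the tool's x, y, z in degrees; "x", "y", "z": the shift along the tool's x, y, z in mm; "hand": the finger opening in mm, from 0 to 85.4. A call has 1 to 10 rows; each row shifts and turns the commanded pose from where the row before left it, along the tool's axes as they then stand; what a row does not reach is not made up. A row lasts 1/8 s, in which the tool goes at most 62.5 mm and 10.7 degrees, less where a joint would pass 70% of its speed; a pose out of reach is approached as far as the arm can. A call with a gripper value outside its range is refused whole. The fingers move at their own pace and stop on an object; the grip force is fixed at half the most. Time passes only in rows, so rows that do not move let the fingers close. It gives the time, the measured TCP pose, the force, the opening and the grip force at its end, in the units of the state.
- arm.get_obs(): the state, without advancing time (a new reading comes with each control period).
- arm.capture(name): name is "side" or "top"; returns the picture (400x640x3 uint8, blue, green, red); there is no depth.
- arm.get_calibration(name): a dict with "fx", "fy", "cx", "cy" (pixels), "rvec" (rotation vector, rad) and "tvec" (3), from world to camera coordinates, as OpenCV has them. Camera axes: x right, y down, z forward; pixel columns grow to the right and rows downward; lengths in m; the calibration is good to about 2 mm. A picture is of the moment at which its call begins. get_calibration takes no time and is no camera call.
- arm.close_job(): hands the job in; it is judged then, once.
The state is a dict: "t": time; "qpos": joint angles; "qd": joint speeds; "joint_efforts": joint torques, N m; "position": TCP position; "eef_rot": TCP orientation; "force": force on the tool from outside, world axes, zero at the start; "ft_torque": the same for the moment, N m; "grip_width": opening from 0.0 (shut) to 1.0 (fully open); "grasp_force": force on a finger pad.
Only numpy, scipy, OpenCV 4.12 (cv2) and the standard library are available. Lean on these libraries where they do the work, as an engineer would, in place of code of your own. Each camera call takes 0.05 s, during which the arm holds its last target. There are 200 camera calls.

### The job

Pick up the double lid by the wooden knob, inner lid and outer cover together, and lower it onto the open tart tin until the inner lid is fully home in the mouth; let go of the knob only then. Next take the steel cover by its collar, lift it straight off on its own until it is well clear above the knob, leaving the inner lid seated, and finish still holding the cover level in the gripper above the tin. Leave the tin where it stands and do not disturb the jug, cup or glass.

Things in the scene. Friction and masses are not known exactly. Their poses are not given: they have to be found in the camera images.
- knob (a point): Centre of the inner lid's wooden knob: upright cylinder 18 mm across, 29 mm tall (14.5 above and below this point), z up. It stands up through the cover's collar, its lower end 3 mm above the collar's top edge. Knob, 12 mm stem and inner lid are one loose piece of 0.1 to 0.2 kg; lifted by the knob it carries the cover, which rests on it. The plug's underside is 65.5 mm below, on the counter at the start.
- knob_top (a point): Top of the wooden knob, on its axis, 14.5 mm above the knob's centre.
- lid_seat (a point): Centre of the underside of the inner lid's wooden flange (100 mm across, 4 mm thick), the face that comes to rest on the tin's rim; 51.5 mm below the knob's centre, z up. Below it a tapered plug, 14 mm deep, 72 mm across at the bottom and 87 mm at the top, enters the tin's mouth.
- collar (a point): Centre of the cover's collar, its handle: upright steel tube 40 mm across outside, bore 26 mm, rising 26 mm above the cover's top face (13 above and below this point). With the cover on the inner lid it is 30.5 mm below the knob's centre and the knob stands 32 mm above the collar's top. Loose, 0.1 to 0.23 kg, resting freely on the inner lid with 1.5 mm play (no catch or thread).
- cover_plate (a point): Centre of the underside of the cover's 4 mm plate, 17 mm below the collar's centre; z axis up along the collar. When nested it lies on the inner lid's flange, 4 mm above point lid_seat.
- cover_edge (a point): Centre of the lower edge of the cover's skirt (outer diameter 116 mm, inner 110 mm), 29 mm below the collar's centre. When the lids are on the tin the skirt hangs 8 mm down round the outside of the tin.
- tin_mouth (a point): Centre of the mouth of the open round steel tin, at its rim: outer diameter 98 mm, mouth 92 mm, 70 mm above the counter. The tin holds one tart (30 mm up from the counter), stands loose and weighs about 0.9 kg. z axis up.
- tin: The steel tin, 98 mm in diameter, 70 mm tall; origin at the centre of its underside. Behind the work, from x = 0.62, stands a fixed tall coffee brewer that the arm must keep clear of.
- inner_lid: The wooden inner lid with stem and knob, 80 mm tall in all; origin at the centre of the plug's underside, z up.
- cover: The steel outer cover; origin at the centre of its plate's underside, z up.
- milk_jug: Bystander: steel milk jug, 88x121 mm, 95 mm tall, origin at the centre of its underside, z up.
- espresso_cup: Bystander: white espresso cup with handle, 63x89 mm, 50 mm tall, origin at the centre of its underside, z up.
- shot_glass: Bystander: small glass, 48 mm in diameter, 58 mm tall, origin at the centre of its underside, z up.

How it is judged:
On the way, in this order (a step that is already met when the one before it is completed fails the run):
1. inner lid and cover raised together, nested, at least 40 mm off the counter (height (world z) of each of lid_seat, cover above 0.054 m and distance between cover_plate and knob below 0.0535 m), for 0.1 s.
2. the nested lids are lowered to within 12 mm of home in the tin's mouth while the knob is still held (z of lid_seat in the frame of tin_mouth below 0.012 m and horizontal distance between lid_seat and tin_mouth below 0.01 m and contact force between the fingers and inner_lid above 1 N and distance between cover_plate and knob below 0.0535 m).
3. inner lid seated in the tin, the cover still on it, the knob let go (horizontal distance between lid_seat and tin_mouth below 0.006 m and z of lid_seat in the frame of tin_mouth between -0.004 and 0.004 m and angle between lid_seat's own z axis and vertical below 0.06 rad and distance between cover_plate and knob below 0.0535 m and contact force between the fingers and inner_lid below 0.2 N and linear speed of inner_lid below 0.03 m/s), for 0.2 s.
At the end, for the whole second after the job is handed in: Still held in the fingers: cover level within 0.2 rad, skirt edge over 5 mm above the knob top, within 60 mm of the tin axis, at rest, touching neither lid nor tin. Inner lid in the upright tin, untouched: centred within 6 mm, height within 4 mm, level within 0.06 rad (horizontal distance between lid_seat and tin_mouth below 0.006 m and z of lid_seat in the frame of tin_mouth between -0.004 and 0.004 m and angle between lid_seat's own z axis and vertical below 0.06 rad and z of cover_edge in the frame of knob_top above 0.005 m and horizontal distance between cover_edge and tin_mouth below 0.06 m and angle between cover_plate's own z axis and vertical below 0.2 rad and contact force between the fingers and cover above 1 N and contact force between cover and inner_lid below 0.1 N and contact force between cover and tin below 0.1 N and contact force between each of the arm, the fingers and inner_lid below 0.2 N and linear speed of cover below 0.03 m/s and linear speed of inner_lid below 0.02 m/s and angle between tin_mouth's own z axis and vertical below 0.05 rad); the arm keeps its last pose, push and grip.
It fails at once if the outer cover comes off the inner lid while the inner lid is not seated in the tin (z of cover_plate in the frame of lid_seat above 0.012 m and (z of lid_seat in the frame of tin_mouth above 0.006 m or horizontal distance between lid_seat and tin_mouth above 0.008 m)).
It fails at once if the tin is shifted more than 30 mm or tipped (distance of tin_mouth from where it was at the start of the episode above 0.03 m or angle between tin_mouth's own z axis and vertical above 0.25 rad).
It fails at once if the milk jug is shifted more than 20 mm or tipped (distance of milk_jug from where it was at the start of the episode above 0.02 m or angle between milk_jug's own z axis and vertical above 0.3 rad).
It fails at once if the espresso cup is shifted more than 20 mm or tipped (distance of espresso_cup from where it was at the start of the episode above 0.02 m or angle between espresso_cup's own z axis and vertical above 0.3 rad).
It fails at once if the shot glass is shifted more than 20 mm or tipped (distance of shot_glass from where it was at the start of the episode above 0.02 m or angle between shot_glass's own z axis and vertical above 0.3 rad).
It also fails if it takes over 46 s, if anything falls off the work surface, if the arm or the gripper's body presses on something with over 40 N, if the wrist force passes 120 N, or if a joint passes its speed limit or range.

## Working session

There is one attempt and no reset: what is moved stays moved. The work goes in short steps, Python scripts to look and compute and a tool call to move; the robot and the scene stay as the last step left them, time stands still between calls to the robot, and variables do not carry over. Pictures are saved under pics/ and viewed, at most 10 in all, crops included, and the job is handed in when it is done.

Besides the shell and the picture viewer there is one more tool, called after "Request:" as name(argument=value, ...) on one line, values as JSON. move_arm: Moves the arm, as the interface text tells. Its arguments: {"type":"object","properties":{"moves":{"type":"array"}},"required":["moves"]}

```bash
mkdir -p pics
python3 - <<'E'
from workcell import arm
import cv2,numpy as np
for n in("side","top"):
    cv2.imwrite(f"pics/{n}0.png",arm.capture(n)); c=arm.get_calibration(n)
    R=cv2.Rodrigues(np.array(c["rvec"],float))[0]; print(n,c, "campos",-R.T@np.array(c["tvec"]).ravel())
o=arm.get_obs();print(o)
E
```

```text
side {'fx': 440.0091174025218, 'fy': 440.0091174025218, 'cx': 309.72389027461986, 'cy': 196.38887440219506, 'rvec': array([ 2.00579571, -0.09902725,  0.0286869 ]), 'tvec': array([-0.54419194,  0.09748685,  1.18720996])} campos [ 0.47059292 -1.07692338  0.57783596]
top {'fx': 363.4828652001978, 'fy': 363.4828652001978, 'cx': 317.35056011259576, 'cy': 197.82797690631392, 'rvec': array([ 2.10467982, -2.1496359 ,  0.22881027]), 'tvec': array([0.00206088, 0.55314885, 1.08504497])} campos [0.33221199 0.01433752 1.17163565]
{'t': 0.1, 'qpos': array([-1.21296222,  0.3991419 ,  0.04503641,  1.5377337 , -0.01873602,
        1.20688641, -0.05071236]), 'qd': array([-0.00301424, -0.00187478, -0.00149662, -0.00309587,  0.00155955,
       -0.00024727, -0.00063391]), 'joint_efforts': array([ 3.19688035e-03, -4.76256001e+01,  1.36996642e+00, -2.54951370e+01,
        1.20579466e-02,  5.06729222e-03,  1.61752169e-06]), 'position': array([0.2864395 , 0.58285533, 0.22596095]), 'eef_rot': array([-7.11166209e-01, -3.05972224e+00,  2.70167654e-03]), 'force': array([-0.57110093,  0.79795025, -0.54285896]), 'ft_torque': array([-0.0331653 ,  0.03325147,  0.00030233]), 'grasp_force': 0.0, 'grip_width': 0.9989111825622443}
```

View pics/side0.png

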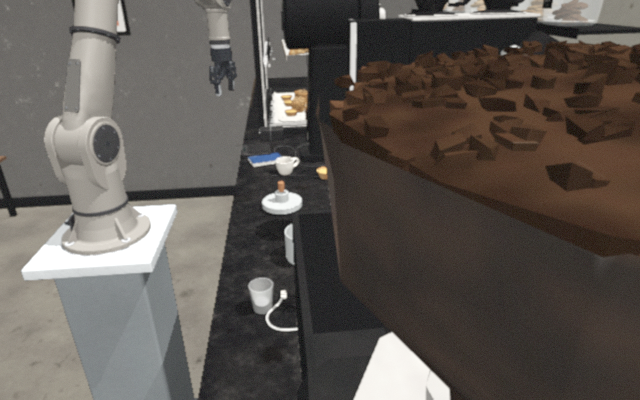

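View pics/top0.png

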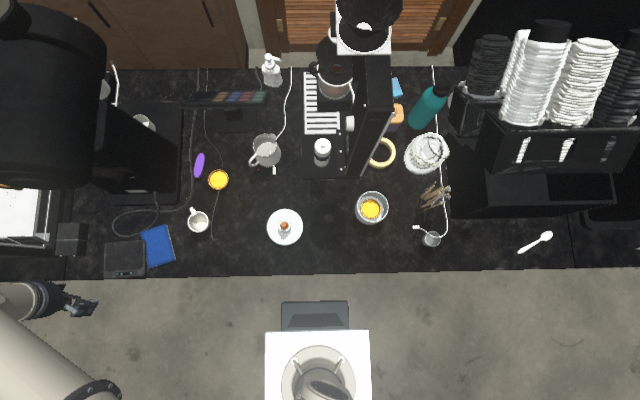

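The side view shows the nested lid with its knob at (281,185) and cover ellipse at about (282,203). The tin is mostly hidden near (290,243). The top view shows the lid at (284,227), tin at (372,208), cup at (197,220), jug at (265,150) and glass at (431,238). I'll fit the lid and tin circles next.

```bash
cat > h.py <<'E'
import cv2,numpy as np
from workcell import arm
def cal(n):
    c=arm.get_calibration(n); return np.array([[c["fx"],0,c["cx"]],[0,c["fy"],c["cy"]],[0,0,1]]),cv2.Rodrigues(np.array(c["rvec"],float))[0],np.array(c["tvec"],float).ravel()
def unproj(n,u,v,z):
    K,R,t=cal(n); o=-R.T@t; d=R.T@np.linalg.inv(K)@np.array([u,v,1.]); return o+d*(z-o[2])/d[2]
def proj(n,p):
    K,R,t=cal(n); q=K@(R@np.asarray(p,float)+t); return q[:2]/q[2]
def ring(n,c,r,m=72):
    a=np.linspace(0,2*np.pi,m); return np.array([proj(n,[c[0]+r*np.cos(x),c[1]+r*np.sin(x),c[2]]) for x in a])
E
python3 - <<'E'
from h import *
im=cv2.imread("pics/top0.png"); s=cv2.imread("pics/side0.png")
for nm,u,v,z in(("lid",284.5,227,.022),("knobtop",284,225,.08),("tin",372,208,.07),("cup",197,220,.03),("jug",265,150,.05),("glass",431,239,.03)): print(nm,unproj("top",u,v,z).round(4))
print("side knobtop proj of top est",proj("side",unproj("top",284,225,.08)))
def ov(img,n,rings,x0,y0,w,h,k):
    o=cv2.resize(img[y0:y0+h,x0:x0+w],None,fx=k,fy=k,interpolation=cv2.INTER_CUBIC)
    for c,r,col in rings:
        cv2.polylines(o,[((ring(n,c,r)-[x0,y0]+.5)*k*8).astype(int).reshape(-1,1,2)],True,col,1,cv2.LINE_AA,3)
    return o
L=unproj("top",284.5,227,.022);T=unproj("top",372,208,.07)
R=[(L,.058,(0,255,0)),([*L[:2],.08],.009,(255,0,255)),([*L[:2],.006],.058,(0,255,0)),(T,.049,(0,0,255)),(T,.046,(0,0,255))]
a=ov(im,"top",R,260,180,140,75,5)
b=ov(s,"side",R,250,170,80,100,5)[:,:400]
cv2.imwrite("pics/c1.png",a); cv2.imwrite("pics/c2.png",b)
E
```

```text
lid [0.4672 0.0959 0.022 ]
knobtop [0.4665 0.0933 0.08  ]
tin [ 0.5147 -0.1769  0.07  ]
cup [0.4941 0.3701 0.03  ]
jug [0.7142 0.1554 0.05  ]
glass [ 0.4188 -0.365   0.03  ]
side knobtop proj of top est [278.79054375 182.21429312]
```

View pics/c1.png

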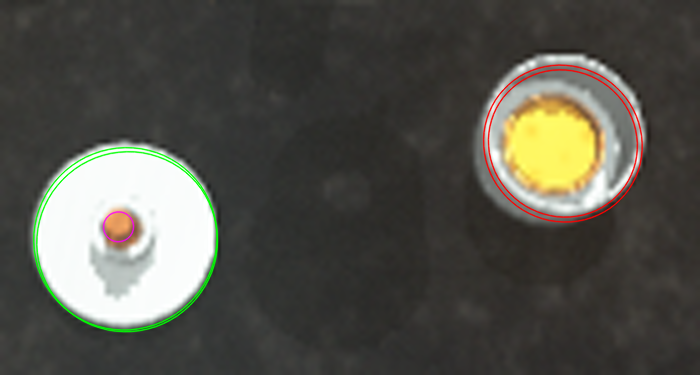

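View pics/c2.png

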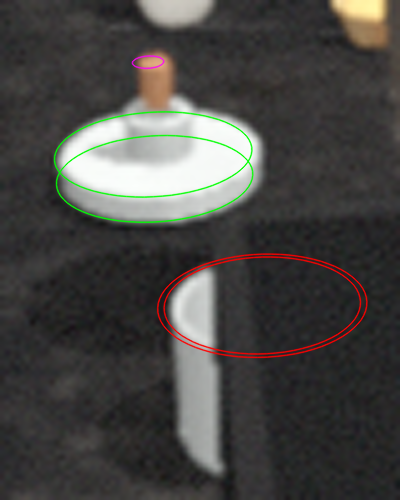

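The overlays show both rings need to move a few mm towards +x: lid by about 2–3 mm, tin by about 6 mm. I'll refine both with an edge fit over the two cameras.

```bash
cat >> h.py <<'E'
def edges(img):
    g=cv2.GaussianBlur(cv2.cvtColor(img,cv2.COLOR_BGR2GRAY).astype(np.float32),(0,0),0.8)
    return np.minimum(np.hypot(cv2.Sobel(g,5,1,0),cv2.Sobel(g,5,0,1)),200)
def hullpts(n,rings):
    P=np.vstack([ring(n,c,r) for c,r in rings]).astype(np.float32); H=cv2.convexHull(P).reshape(-1,2); H=np.vstack([H,H[:1]])
    s=np.r_[0,np.cumsum(np.hypot(*np.diff(H,axis=0).T))]; q=np.linspace(0,s[-1],150)
    return np.c_[np.interp(q,s,H[:,0]),np.interp(q,s,H[:,1])].astype(np.float32)
def score(E,P,keep=None):
    v=cv2.remap(E,P[:,0:1].astype(np.float32),P[:,1:2].astype(np.float32),cv2.INTER_LINEAR).ravel(); return (v if keep is None else v[keep(P)]).mean()
def best(f,c,span=.012,step=.0005):
    g=np.arange(-span,span+1e-9,step); S=np.array([[f(c[0]+a,c[1]+b) for b in g] for a in g]); i,j=np.unravel_index(S.argmax(),S.shape); return (c[0]+g[i]).round(4),(c[1]+g[j]).round(4),S.max().round(1)
E
python3 - <<'E'
from h import *
import h
_c={n:cal(n) for n in("top","side")}; h.cal=lambda n:_c[n]
E={"top":edges(cv2.imread("pics/top0.png")),"side":edges(cv2.imread("pics/side0.png"))}
lid=lambda n:(lambda x,y:score(E[n],hullpts(n,[((x,y,.022),.058),((x,y,.006),.058)])))
tin=lambda n:(lambda x,y:score(E[n],hullpts(n,[((x,y,.07),.049),((x,y,0.),.049)]),None if n=="top" else (lambda P:P[:,0]<293)))
for n in E: print(n,"lid",best(lid(n),(.469,.097),.01,.001),"tin",best(tin(n),(.520,-.178),.01,.001))
print("both lid",best(lambda x,y:lid("top")(x,y)+lid("side")(x,y),(.469,.097),.01,.001),"tin",best(lambda x,y:tin("top")(x,y)+.5*tin("side")(x,y),(.52,-.178),.01,.001))
E
```

```text
top lid (np.float64(0.469), np.float64(0.097), np.float32(200.0)) tin (np.float64(0.522), np.float64(-0.18), np.float32(196.4))
side lid (np.float64(0.472), np.float64(0.095), np.float32(194.9)) tin (np.float64(0.522), np.float64(-0.177), np.float32(198.7))
both lid (np.float64(0.47), np.float64(0.096), np.float32(394.8)) tin (np.float64(0.522), np.float64(-0.179), np.float32(295.2))
```

Request:
move_arm(moves=[{"x": -32, "y": -30}, {"x": -32, "y": -30}, {"x": -32, "y": -30}, {"x": -32, "y": -30}, {"x": -32, "y": -30}, {"x": -32, "y": -30}, {"x": -32, "y": -30}, {"x": -32, "y": -30}, {"x": -32, "y": -30}, {"x": -32, "y": -30}])

```text
invalid input
```

Request:
move_arm(moves=[{"x": -30, "y": -28}, {"x": -29, "y": -28}, {"rz": 9}, {"rz": 9}, {"rz": 9}, {"rz": 9}, {"rz": 9}, {"rz": 9}, {"rz": 9.5}, {}])

```text
invalid input
```

```bash
cat > s.py <<'E'
from h import *
def st():
    o=arm.get_obs(); R=cv2.Rodrigues(np.array(o["eef_rot"]))[0]
    print("t",o["t"],"p",(o["position"]*1000).round(1),"rot x,y,z",R.T.round(3).tolist(),"F",o["force"].round(1),"gw",round(o["grip_width"]*85.4,1),"gf",o["grasp_force"],"q",o["qpos"].round(2))
    return o["position"],R
def togo(x,y,z):
    p,R=st(); print("tool move mm",((R.T@(np.array([x,y,z])-p))*1000).round(1))
if __name__=="__main__":
    import sys; togo(*map(float,sys.argv[1:4]))
E
python3 s.py .470 .096 .2
```

```text
t 0.1 p [286.4 582.9 226. ] rot x,y,z [[-0.897, 0.441, -0.0], [0.441, 0.897, -0.002], [-0.001, -0.002, -1.0]] F [-0.6  0.8 -0.5] gw 85.3 gf 0.0 q [-1.21  0.4   0.05  1.54 -0.02  1.21 -0.05]
tool move mm [-379.5 -355.9   26.6]
```

Request:
move_arm(moves=[{"rx": 0, "ry": 0, "rz": 0, "x": -32, "y": -30, "z": 0, "hand": 85}, {"rx": 0, "ry": 0, "rz": 0, "x": -32, "y": -30, "z": 0, "hand": 85}])

```text
t: 0.35
position: [0.3176, 0.5002, 0.2261]
eef_rot: [-0.709, -3.06, 0.002]
force: [0.5, -0.9, -0.3]
grip_width: 0.995
grasp_force: 0.0
```

Request:
move_arm(moves=[{"rx": 0, "ry": 0, "rz": 0, "x": -32, "y": -30, "z": 0, "hand": 85}, {"rx": 0, "ry": 0, "rz": 0, "x": -32, "y": -30, "z": 0, "hand": 85}, {"rx": 0, "ry": 0, "rz": 0, "x": -32, "y": -30, "z": 0, "hand": 85}, {"rx": 0, "ry": 0, "rz": 0, "x": -32, "y": -30, "z": 0, "hand": 85}, {"rx": 0, "ry": 0, "rz": 0, "x": -32, "y": -30, "z": 0, "hand": 85}, {"rx": 0, "ry": 0, "rz": 0, "x": -32, "y": -30, "z": 0, "hand": 85}, {"rx": 0, "ry": 0, "rz": 0, "x": -32, "y": -30, "z": 0, "hand": 85}, {"rx": 0, "ry": 0, "rz": 0, "x": -32, "y": -30, "z": 0, "hand": 85}, {"rx": 0, "ry": 0, "rz": 0, "x": -30, "y": -28, "z": 0, "hand": 85}, {"rx": 0, "ry": 0, "rz": 0, "x": -30, "y": -28, "z": 0, "hand": 85}])

```text
t: 1.6
position: [0.4708, 0.0949, 0.2267]
eef_rot: [-0.711, -3.06, -0.0]
force: [1.0, 0.5, 0.5]
grip_width: 0.999
grasp_force: 0.0
```

Request:
move_arm(moves=[{"rx": 0, "ry": 0, "rz": 9, "x": 0, "y": 0, "z": 0, "hand": 70}, {"rx": 0, "ry": 0, "rz": 9, "x": 0, "y": 0, "z": 0, "hand": 70}, {"rx": 0, "ry": 0, "rz": 9, "x": 0, "y": 0, "z": 0, "hand": 60}, {"rx": 0, "ry": 0, "rz": 9, "x": 0, "y": 0, "z": 0, "hand": 60}, {"rx": 0, "ry": 0, "rz": 9, "x": 0, "y": 0, "z": 0, "hand": 60}, {"rx": 0, "ry": 0, "rz": 9, "x": 0, "y": 0, "z": 0, "hand": 60}, {"rx": 0, "ry": 0, "rz": 9.8, "x": 0, "y": 0, "z": 0, "hand": 60}, {"rx": 0, "ry": 0, "rz": 0, "x": 0, "y": 0, "z": 0, "hand": 60}])

```text
t: 2.6
position: [0.4704, 0.0963, 0.2266]
eef_rot: [-2.218, -2.224, 0.001]
force: [0.3, -0.4, -0.7]
grip_width: 0.702
grasp_force: 0.0
```

```bash
python3 s.py .470 .096 .13
```

```text
t 2.6 p [470.4  96.3 226.6] rot x,y,z [[-0.003, 1.0, -0.0], [1.0, 0.003, -0.001], [-0.001, -0.0, -1.0]] F [ 0.3 -0.4 -0.7] gw 60.0 gf 0.0 q [-0.71  0.1   0.45  1.94 -0.05  1.12 -0.24]
tool move mm [-0.2 -0.3 96.6]
```

Request:
move_arm(moves=[{"rx": 0, "ry": 0, "rz": 0, "x": 0, "y": 0, "z": 28, "hand": 60}, {"rx": 0, "ry": 0, "rz": 0, "x": 0, "y": 0, "z": 28, "hand": 60}, {"rx": 0, "ry": 0, "rz": 0, "x": 0, "y": 0, "z": 28, "hand": 50}, {"rx": 0, "ry": 0, "rz": 0, "x": 0, "y": 0, "z": 24, "hand": 50}, {"rx": 0, "ry": 0, "rz": 0, "x": 0, "y": 0, "z": 0, "hand": 50}])

```text
t: 3.22
position: [0.469, 0.0958, 0.1174]
eef_rot: [-2.217, -2.223, 0.006]
force: [-0.1, 1.2, 0.2]
grip_width: 0.584
grasp_force: 0.0
```

Run:
```python
from s import *
p,R=st()
s=arm.capture("side"); a=s[110:220,225:345]
k=5; o=cv2.resize(a,None,fx=k,fy=k,interpolation=cv2.INTER_CUBIC)
for z in (p[2],p[2]-.017):
    q=(proj("side",[p[0],p[1],z])-[225,110]+.5)*k; cv2.drawMarker(o,tuple(q.astype(int)),(0,255,0),0,12,1)
q=(proj("side",[.47,.096,.08])-[225,110]+.5)*k; cv2.drawMarker(o,tuple(q.astype(int)),(255,0,255),0,12,1)
cv2.imwrite("pics/d1.png",o)
```

```text
t 3.225 p [469.   95.8 117.4] rot x,y,z [[-0.003, 1.0, -0.002], [1.0, 0.003, -0.004], [-0.004, -0.002, -1.0]] F [-0.1  1.2  0.2] gw 49.9 gf 0.0 q [-0.67  0.24  0.44  2.06 -0.13  0.87 -0.16]
```

View pics/d1.png

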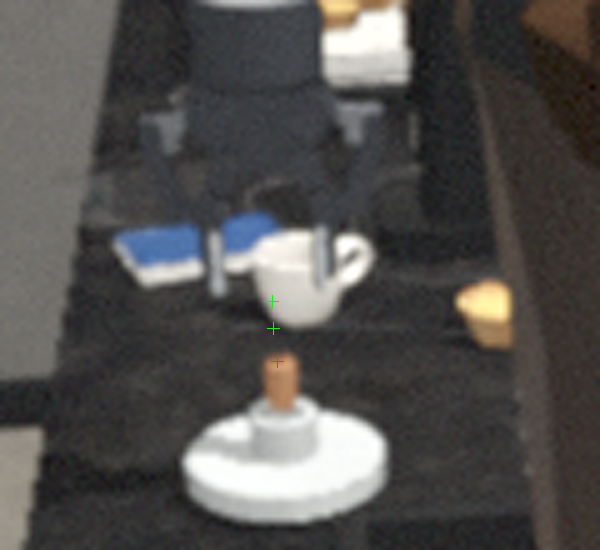

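The pad tips are at (218,297) and (322,287), so their midpoint is about 270. The knob axis is at 281, which makes the tool about 3–4 mm short in x. I'll correct that, descend and close.

Request:
move_arm(moves=[{"rx": 0, "ry": 0, "rz": 0, "x": 0, "y": 3, "z": 12, "hand": 50}, {"rx": 0, "ry": 0, "rz": 0, "x": 0, "y": 0, "z": 12, "hand": 50}, {"rx": 0, "ry": 0, "rz": 0, "x": 0, "y": 0, "z": 12, "hand": 50}, {"rx": 0, "ry": 0, "rz": 0, "x": 0, "y": 0, "z": 11, "hand": 50}, {"rx": 0, "ry": 0, "rz": 0, "x": 0, "y": 0, "z": 0, "hand": 50}, {"rx": 0, "ry": 0, "rz": 0, "x": 0, "y": 0, "z": 0, "hand": 50}])

```text
t: 4.03
position: [0.474, 0.0963, 0.072]
eef_rot: [2.221, 2.222, 0.0]
force: [1.1, 0.9, 0.4]
grip_width: 0.589
grasp_force: 0.0
```

Request:
move_arm(moves=[{"rx": 0, "ry": 0, "rz": 0, "x": 0, "y": -1, "z": 2, "hand": 36}, {"rx": 0, "ry": 0, "rz": 0, "x": 0, "y": 0, "z": 0, "hand": 28}, {"rx": 0, "ry": 0, "rz": 0, "x": 0, "y": 0, "z": 0, "hand": 22}, {"rx": 0, "ry": 0, "rz": 0, "x": 0, "y": 0, "z": 0, "hand": 16}, {"rx": 0, "ry": 0, "rz": 0, "x": 0, "y": 0, "z": 0, "hand": 8}, {"rx": 0, "ry": 0, "rz": 0, "x": 0, "y": 0, "z": 0, "hand": 8}, {"rx": 0, "ry": 0, "rz": 0, "x": 0, "y": 0, "z": 0, "hand": 0}, {"rx": 0, "ry": 0, "rz": 0, "x": 0, "y": 0, "z": 0, "hand": 0}])

```text
t: 5.03
position: [0.4724, 0.0964, 0.0702]
eef_rot: [-2.22, -2.221, 0.001]
force: [-3.1, -0.2, 5.4]
grip_width: 0.161
grasp_force: 58.6
```

Run:
```python
from s import *
st()
s=arm.capture("side")[130:220,235:335]; t=arm.capture("top")[190:260,250:330]
cv2.imwrite("pics/e1.png",np.hstack([cv2.resize(s,(500,450),interpolation=3),cv2.resize(t,(300,450),interpolation=3)]))
```

```text
t 5.025 p [472.4  96.4  70.2] rot x,y,z [[-0.001, 1.0, 0.0], [1.0, 0.001, -0.001], [-0.001, 0.0, -1.0]] F [-3.1 -0.2  5.4] gw 13.7 gf 58.55975611950271 q [-0.64  0.32  0.41  2.09 -0.18  0.76 -0.11]
```

View pics/e1.png

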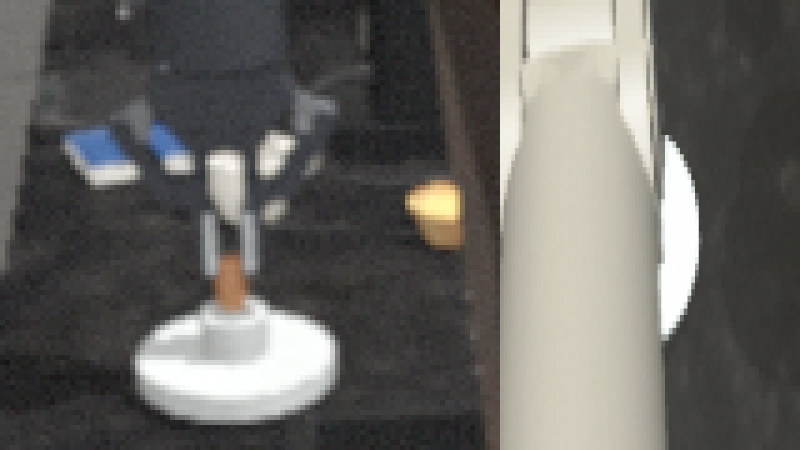

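The light pads end at row 275, with the knob spanning rows 253–305, so at least its upper 12 mm is gripped. Any dark tip below that can't be told from the background. I'll test with a small lift and check the lid's height numerically.

Request:
move_arm(moves=[{"rx": 0, "ry": 0, "rz": 0, "x": 0, "y": 0, "z": -5, "hand": 0}, {"rx": 0, "ry": 0, "rz": 0, "x": 0, "y": 0, "z": -5, "hand": 0}, {"rx": 0, "ry": 0, "rz": 0, "x": 0, "y": 0, "z": -5, "hand": 0}, {"rx": 0, "ry": 0, "rz": 0, "x": 0, "y": 0, "z": -5, "hand": 0}, {"rx": 0, "ry": 0, "rz": 0, "x": 0, "y": 0, "z": 0, "hand": 0}])

```text
t: 5.75
position: [0.4732, 0.0964, 0.0904]
eef_rot: [2.221, 2.222, 0.002]
force: [-0.2, -0.4, -3.4]
grip_width: 0.162
grasp_force: 58.6
```

```bash
cat > fit.py <<'E'
from s import *
import h
_c={n:cal(n) for n in("top","side")}; h.cal=lambda n:_c[n]
def lidfit(E,x0,y,z0,span=.008):
    g=np.arange(-span,span+1e-9,.001)
    r=max((score(E,hullpts("side",[((x0+a,y,z0+.022+b),.058),((x0+a,y,z0+.006+b),.058)])),x0+a,z0+b) for a in g for b in g); return np.round(r,4)
E
python3 - <<'E'
from fit import *
p,R=st(); s=arm.capture("side"); cv2.imwrite("pics/f1.png",s)
print("start",lidfit(edges(cv2.imread("pics/side0.png")),.472,.096,0.),"now",lidfit(edges(s),.472,.096,.014,.016))
c=s[125:215,235:335].astype(float); c=np.clip(255*(c/255)**.45,0,255).astype(np.uint8)
cv2.imwrite("pics/f1c.png",cv2.resize(c,(800,600)[:1]*1+(600,)*0 or None,fx=6,fy=6,interpolation=3) if 0 else cv2.resize(c,None,fx=6,fy=6,interpolation=3))
E
```

```text
t 5.75 p [473.2  96.4  90.4] rot x,y,z [[-0.001, 1.0, 0.001], [1.0, 0.001, 0.001], [0.001, 0.001, -1.0]] F [-0.2 -0.4 -3.4] gw 13.8 gf 58.590436993399635 q [-0.66  0.28  0.43  2.08 -0.16  0.81 -0.13]
start [194.8729   0.473    0.    ] now [1.957324e+02 4.730000e-01 2.100000e-02]
```

View pics/f1c.png

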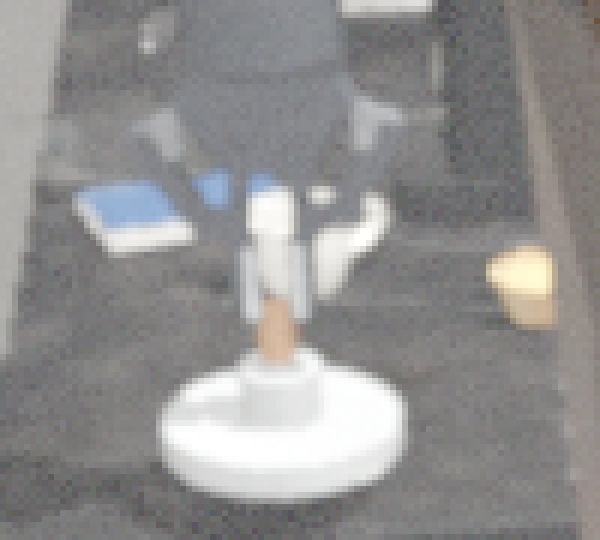

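The image and the numeric fit agree: the lids are hanging level and nested, 21 mm up, with a 3.4 N load and no slip. The pads hold about the top 11 mm of the knob. I'll raise it and carry it over to the tin.

Request:
move_arm(moves=[{"rx": 0, "ry": 0, "rz": 0, "x": 0, "y": 0, "z": -6, "hand": 0}, {"rx": 0, "ry": 0, "rz": 0, "x": 0, "y": 0, "z": -10, "hand": 0}, {"rx": 0, "ry": 0, "rz": 0, "x": 0, "y": 0, "z": -13, "hand": 0}, {"rx": 0, "ry": 0, "rz": 0, "x": 0, "y": 0, "z": -13, "hand": 0}, {"rx": 0, "ry": 0, "rz": 0, "x": 0, "y": 0, "z": -13, "hand": 0}, {"rx": 0, "ry": 0, "rz": 0, "x": 0, "y": 0, "z": -13, "hand": 0}, {"rx": 0, "ry": 0, "rz": 0, "x": 0, "y": 0, "z": -10, "hand": 0}, {"rx": 0, "ry": 0, "rz": 0, "x": 0, "y": 0, "z": -6, "hand": 0}, {"rx": 0, "ry": 0, "rz": 0, "x": 0, "y": 0, "z": 0, "hand": 0}])

```text
t: 6.92
position: [0.4729, 0.0964, 0.1742]
eef_rot: [2.221, 2.222, 0.001]
force: [0.2, -0.3, -3.3]
grip_width: 0.165
grasp_force: 58.7
```

Request:
move_arm(moves=[{"rx": 0, "ry": 0, "rz": 0, "x": -8, "y": 1, "z": 0, "hand": 0}, {"rx": 0, "ry": 0, "rz": 0, "x": -14, "y": 3, "z": 0, "hand": 0}, {"rx": 0, "ry": 0, "rz": 0, "x": -20, "y": 4, "z": 0, "hand": 0}, {"rx": 0, "ry": 0, "rz": 0, "x": -20, "y": 4, "z": 0, "hand": 0}, {"rx": 0, "ry": 0, "rz": 0, "x": -20, "y": 4, "z": 0, "hand": 0}, {"rx": 0, "ry": 0, "rz": 0, "x": -20, "y": 4, "z": 0, "hand": 0}, {"rx": 0, "ry": 0, "rz": 0, "x": -20, "y": 4, "z": 0, "hand": 0}, {"rx": 0, "ry": 0, "rz": 0, "x": -20, "y": 4, "z": 0, "hand": 0}, {"rx": 0, "ry": 0, "rz": 0, "x": -20, "y": 4, "z": 0, "hand": 0}, {"rx": 0, "ry": 0, "rz": 0, "x": -20, "y": 4, "z": 0, "hand": 0}])

```text
t: 8.18
position: [0.5085, -0.0878, 0.1736]
eef_rot: [-2.222, -2.221, 0.001]
force: [-0.4, -1.0, -3.1]
grip_width: 0.161
grasp_force: 58.7
```

Request:
move_arm(moves=[{"rx": 0, "ry": 0, "rz": 0, "x": -20, "y": 4, "z": 0, "hand": 0}, {"rx": 0, "ry": 0, "rz": 0, "x": -20, "y": 3, "z": 0, "hand": 0}, {"rx": 0, "ry": 0, "rz": 0, "x": -20, "y": 3, "z": 0, "hand": 0}, {"rx": 0, "ry": 0, "rz": 0, "x": -18, "y": 2, "z": 0, "hand": 0}, {"rx": 0, "ry": 0, "rz": 0, "x": -10, "y": 2, "z": 0, "hand": 0}, {"rx": 0, "ry": 0, "rz": 0, "x": -5, "y": 0, "z": 0, "hand": 0}, {"rx": 0, "ry": 0, "rz": 0, "x": 0, "y": 0, "z": 0, "hand": 0}, {"rx": 0, "ry": 0, "rz": 0, "x": 0, "y": 0, "z": 0, "hand": 0}])

```text
t: 9.18
position: [0.5229, -0.1778, 0.1738]
eef_rot: [-2.219, -2.223, -0.001]
force: [0.0, 0.3, -3.0]
grip_width: 0.159
grasp_force: 58.7
```

Run:
```python
from fit import *
p,R=st(); s=arm.capture("side"); t=arm.capture("top"); cv2.imwrite("pics/g_s.png",s); cv2.imwrite("pics/g_t.png",t)
def ov(img,n,rings,x0,y0,w,h,k):
    o=cv2.resize(img[y0:y0+h,x0:x0+w],None,fx=k,fy=k,interpolation=cv2.INTER_CUBIC)
    for c,r,col in rings: cv2.polylines(o,[((ring(n,c,r)-[x0,y0]+.5)*k*8).astype(int).reshape(-1,1,2)],True,col,1,cv2.LINE_AA,3)
    return o
L=(.522,-.179)
R=[([*L,.022+p[2]-.0702],.058,(0,255,0)),([*L,.006+p[2]-.0702],.058,(0,255,0)),([*L,.07],.049,(0,0,255))]
a=ov(s,"side",R,250,150,80,120,5); b=ov(t,"top",R,335,165,80,80,5); b=cv2.copyMakeBorder(b,0,200,0,0,0)
cv2.imwrite("pics/g.png",np.hstack([a,b]))
```

```text
t 9.175 p [ 522.9 -177.8  173.8] rot x,y,z [[-0.002, 1.0, 0.001], [1.0, 0.002, -0.0], [-0.0, 0.001, -1.0]] F [ 0.   0.3 -3. ] gw 13.6 gf 58.671722357394174 q [-0.24  0.32  0.6   1.85 -0.21  1.04  0.45]
```

View pics/g.png

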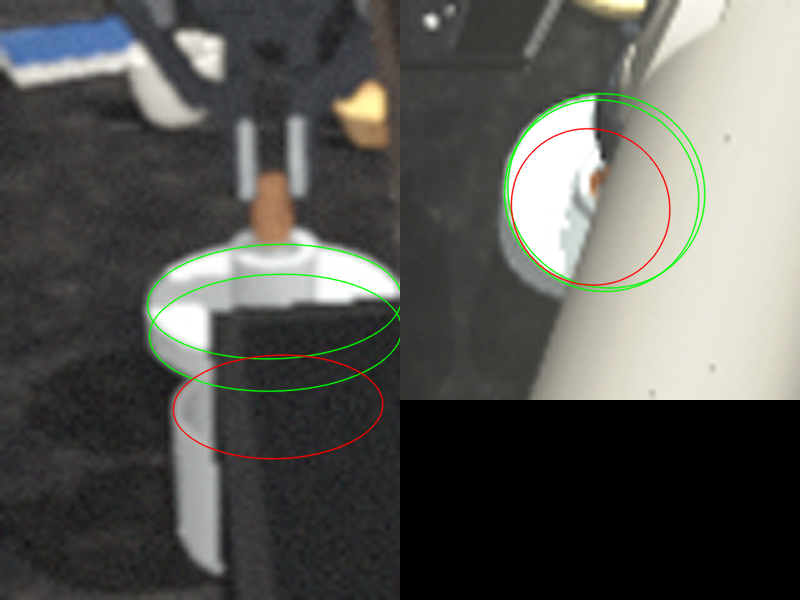

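The cover's left edges match the predicted ring in both views: side (147,305), top (503,190). The tin rim's left edge at (172,405) matches as well. Alignment is within about 2 mm, so I'll lower it.

Request:
move_arm(moves=[{"rx": 0, "ry": 0, "rz": 0, "x": 0, "y": 0, "z": 6, "hand": 0}, {"rx": 0, "ry": 0, "rz": 0, "x": -1, "y": 0, "z": 8, "hand": 0}, {"rx": 0, "ry": 0, "rz": 0, "x": 0, "y": 0, "z": 8, "hand": 0}, {"rx": 0, "ry": 0, "rz": 0, "x": 0, "y": 0, "z": 5, "hand": 0}, {"rx": 0, "ry": 0, "rz": 0, "x": 0, "y": 0, "z": 4, "hand": 0}, {"rx": 0, "ry": 0, "rz": 0, "x": 0, "y": 0, "z": 4, "hand": 0}, {"rx": 0, "ry": 0, "rz": 0, "x": 0, "y": 0, "z": 0, "hand": 0}])

```text
t: 10.15
position: [0.5227, -0.1796, 0.1386]
eef_rot: [-2.22, -2.222, 0.0]
force: [-0.1, -0.2, -2.9]
grip_width: 0.161
grasp_force: 58.7
```

Request:
move_arm(moves=[{"rx": 0, "ry": 0, "rz": 0, "x": 0, "y": 0, "z": 3, "hand": 0}, {"rx": 0, "ry": 0, "rz": 0, "x": 0, "y": 0, "z": 2, "hand": 0}, {"rx": 0, "ry": 0, "rz": 0, "x": 0, "y": 0, "z": 2, "hand": 0}, {"rx": 0, "ry": 0, "rz": 0, "x": 0, "y": 0, "z": 0, "hand": 0}])

```text
t: 10.65
position: [0.5228, -0.1796, 0.1317]
eef_rot: [-2.221, -2.222, 0.0]
force: [0.5, 0.1, -2.9]
grip_width: 0.162
grasp_force: 58.7
```

Still hanging free, and the plug should be about 8 mm into the mouth. I'll continue in smaller steps.

Request:
move_arm(moves=[{"rx": 0, "ry": 0, "rz": 0, "x": 0, "y": 0, "z": 2, "hand": 0}, {"rx": 0, "ry": 0, "rz": 0, "x": 0, "y": 0, "z": 1.5, "hand": 0}, {"rx": 0, "ry": 0, "rz": 0, "x": 0, "y": 0, "z": 0, "hand": 0}])

```text
t: 11.02
position: [0.5228, -0.1796, 0.1282]
eef_rot: [-2.221, -2.222, 0.0]
force: [-0.5, 0.7, -3.4]
grip_width: 0.164
grasp_force: 58.7
```

Request:
move_arm(moves=[{"rx": 0, "ry": 0, "rz": 0, "x": 0, "y": 0, "z": 1, "hand": 0}, {"rx": 0, "ry": 0, "rz": 0, "x": 0, "y": 0, "z": 1, "hand": 0}, {"rx": 0, "ry": 0, "rz": 0, "x": 0, "y": 0, "z": 0, "hand": 0}])

```text
t: 11.4
position: [0.5228, -0.1797, 0.1264]
eef_rot: [-2.221, -2.222, 0.0]
force: [-1.2, 0.2, -1.5]
grip_width: 0.164
grasp_force: 58.8
```

```bash
python3 s.py .5228 -.1796 .125
```

```text
t 11.4 p [ 522.8 -179.7  126.4] rot x,y,z [[-0.001, 1.0, 0.0], [1.0, 0.001, -0.0], [-0.0, 0.0, -1.0]] F [-1.2  0.2 -1.5] gw 14.0 gf 58.83711608592421 q [-0.21  0.38  0.58  1.89 -0.25  0.94  0.48]
tool move mm [0.1 0.  1.4]
```

Request:
move_arm(moves=[{"rx": 0, "ry": 0, "rz": 0, "x": 0, "y": 0, "z": 1, "hand": 0}, {"rx": 0, "ry": 0, "rz": 0, "x": 0, "y": 0, "z": 0, "hand": 0}])

```text
t: 11.65
position: [0.5225, -0.1797, 0.1261]
eef_rot: [-2.22, -2.221, -0.0]
force: [-4.0, 0.7, 5.2]
grip_width: 0.163
grasp_force: 59.7
```

Request:
move_arm(moves=[{"rx": 0, "ry": 0, "rz": 0, "x": 0, "y": 0, "z": 1, "hand": 0}, {"rx": 0, "ry": 0, "rz": 0, "x": 0, "y": 0, "z": 0, "hand": 0}])

```text
t: 11.9
position: [0.5226, -0.1797, 0.126]
eef_rot: [-2.22, -2.221, -0.001]
force: [-5.9, 1.7, 12.3]
grip_width: 0.162
grasp_force: 60.5
```

The stop comes at TCP z = 0.126, against a seated height of 0.1262, with a 12 N push, so the lid is home. Letting go of the knob.

Request:
move_arm(moves=[{"rx": 0, "ry": 0, "rz": 0, "x": 0, "y": 0, "z": -1.5, "hand": 0}, {"rx": 0, "ry": 0, "rz": 0, "x": 0, "y": 0, "z": 0, "hand": 18}, {"rx": 0, "ry": 0, "rz": 0, "x": 0, "y": 0, "z": 0, "hand": 24}, {"rx": 0, "ry": 0, "rz": 0, "x": 0, "y": 0, "z": 0, "hand": 35}, {"rx": 0, "ry": 0, "rz": 0, "x": 0, "y": 0, "z": 0, "hand": 50}, {"rx": 0, "ry": 0, "rz": 0, "x": 0, "y": 0, "z": 0, "hand": 64}, {"rx": 0, "ry": 0, "rz": 0, "x": 0, "y": 0, "z": 0, "hand": 64}, {"rx": 0, "ry": 0, "rz": 0, "x": 0, "y": 0, "z": 0, "hand": 64}, {"rx": 0, "ry": 0, "rz": 0, "x": 0, "y": 0, "z": 0, "hand": 64}])

```text
t: 13.02
position: [0.5229, -0.1797, 0.1259]
eef_rot: [2.221, 2.222, 0.0]
force: [-0.4, 0.3, -0.6]
grip_width: 0.753
grasp_force: 0.0
```

Run:
```python
from fit import *
p,R=st(); s=arm.capture("side"); t=arm.capture("top"); cv2.imwrite("pics/k_s.png",s)
k=5;x0,y0=235,140
o=cv2.resize(s[y0:y0+110,x0:x0+120],None,fx=k,fy=k,interpolation=3)
o=np.clip(255*(o/255.)**.6,0,255).astype(np.uint8)
x,y=.522,-.179
for c,r in (((x,y,.078),.058),((x,y,.062),.058),((x,y,.1045),.020),((x,y,.136),.009),((x,y,.107),.009)):
    cv2.polylines(o,[((ring("side",c,r)-[x0,y0]+.5)*k*8).astype(int).reshape(-1,1,2)],True,(0,255,0),1,cv2.LINE_AA,3)
q=(proj("side",p)-[x0,y0]+.5)*k; cv2.drawMarker(o,tuple(q.astype(int)),(0,0,255),0,12,1)
cv2.imwrite("pics/k.png",o)
```

```text
t 13.025 p [ 522.9 -179.7  125.9] rot x,y,z [[-0.001, 1.0, 0.0], [1.0, 0.001, 0.0], [0.0, 0.0, -1.0]] F [-0.4  0.3 -0.6] gw 64.3 gf 0.0 q [-0.21  0.38  0.58  1.89 -0.25  0.94  0.48]
```

View pics/k.png

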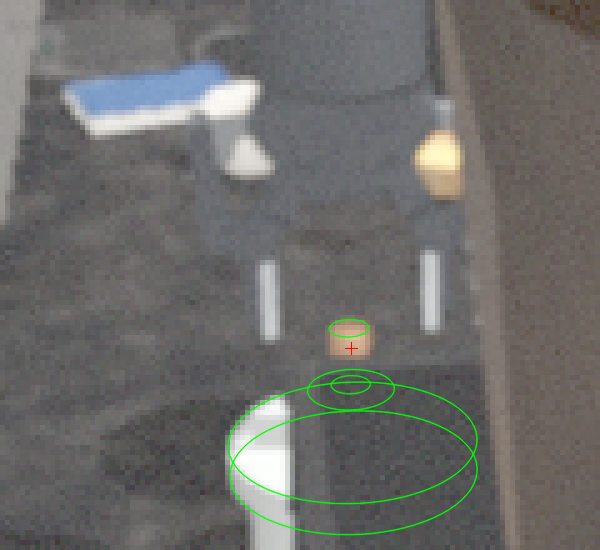

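The knob top sits on its predicted ring at (349,327) and the cover's left edge on its ring at (230,440), so the lid is seated. The open fingers, at x 268 and 430, are centred on the knob. The shelf hides the collar, so I'll check for dark tips below the light pads before descending.

Run:
```python
import cv2,numpy as np
d=cv2.cvtColor(cv2.imread("pics/d1.png"),6)
print("d1 col 312-330 rows 270..330:"); print(d[270:332:5,300:345:5])
f=cv2.cvtColor(cv2.imread("pics/f1.png"),6).astype(int)
print("f1 rows170-186"); print(f[172:188,270:294])
```

```text
d1 col 312-330 rows 270..330:
[[236 236 209 176 176 150 107 139 194]
 [219 222 199 169 172 158 139 172 225]
 [214 218 198 163 167 183 189 204 228]
 [214 217 205 172 169 195 211 211 202]
 [211 212 210 193 184 197 208 200 160]
 [208 207 208 204 199 201 204 180 121]
 [205 205 203 202 202 200 194 160  92]
 [203 201 199 198 194 191 178 136  72]
 [200 199 197 192 188 179 155 107  61]
 [196 196 193 187 176 155 115  76  60]
 [178 174 169 156 140 113  81  63  63]
 [129 120 113 101  90  80  72  66  63]
 [ 72  65  60  56  56  61  58  56  54]]
f1 rows170-186
[[ 35  34  33  47  63 109 160 147 118 148 178 190 188 163 168 151 100 108
  169 177 161 124  76  55]
 [ 45  37  42  51  65 107 161 155 108 108 146 173 175 156 167 150 100 105
  151 151 122  86  64  67]
 [ 56  54  59  60  64 105 164 162 114  86 108 137 147 147 173 152 107  82
  109 105  87  70  69  65]
 [ 61  61  74  69  58 106 170 169 135 115 121 128 131 137 171 155 104  71
   66  75  70  62  71  67]
 [ 59  58  63  59  55 106 167 177 145 131 132 133 127 129 163 153 102  62
   47  52  53  48  49  53]
 [ 55  58  52  52  50  93 149 168 142 130 
[... 369 characters left out ...]
59  52  57  58  63  67  75 106 128 135 143 133 116  85  64  52  51
   56  57  52  54  54  50]
 [ 52  60  58  59  57  58  59  70 108 125 134 140 137 124 106  94  74  58
   49  51  55  53  59  63]
 [ 54  55  61  56  57  69  90 117 126 126 132 143 139 144 160 175 163 118
   69  53  48  56  61  56]
 [ 52  52  56  55  65 103 142 163 148 134 135 143 144 156 197 223 224 197
  138  73  55  54  58  59]
 [ 53  50  54  57  95 151 171 172 156 151 151 158 154 159 181 211 239 238
  192 118  87  77  71  65]
 [ 69  86  99 115 142 184 200 192 180 172 176 181 185 183 190 213 240 240
  212 191 181 169 153 126]
 [142 178 192 198 193 206 225 224 216 207 209 212 218 218 221 233 235 225
  229 239 242 235 224 206]]
```

The light pads are the real tip ends: the cup shows white directly below them. I'll descend to the nominal safe depth, TCP z ≈ 0.097, and close on the collar while watching the force.

Request:
move_arm(moves=[{"rx": 0, "ry": 0, "rz": 0, "x": 0, "y": 0, "z": 6, "hand": 64}, {"rx": 0, "ry": 0, "rz": 0, "x": 0, "y": 0, "z": 8, "hand": 64}, {"rx": 0, "ry": 0, "rz": 0, "x": 0, "y": 0, "z": 8, "hand": 64}, {"rx": 0, "ry": 0, "rz": 0, "x": 0, "y": 0, "z": 5, "hand": 64}, {"rx": 0, "ry": 0, "rz": 0, "x": 0, "y": 0, "z": 2, "hand": 64}, {"rx": 0, "ry": 0, "rz": 0, "x": 0, "y": 0, "z": 0, "hand": 64}])

```text
t: 13.88
position: [0.5229, -0.1797, 0.0968]
eef_rot: [-2.221, -2.222, 0.0]
force: [-0.5, -0.8, 0.1]
grip_width: 0.749
grasp_force: 0.0
```

Request:
move_arm(moves=[{"rx": 0, "ry": 0, "rz": 0, "x": 0, "y": 0, "z": 0, "hand": 54}, {"rx": 0, "ry": 0, "rz": 0, "x": 0, "y": 0, "z": 0, "hand": 48}, {"rx": 0, "ry": 0, "rz": 0, "x": 0, "y": 0, "z": 0, "hand": 44}, {"rx": 0, "ry": 0, "rz": 0, "x": 0, "y": 0, "z": 0, "hand": 44}])

```text
t: 14.38
position: [0.5229, -0.1796, 0.0969]
eef_rot: [2.221, 2.222, 0.0]
force: [0.5, 0.8, -0.0]
grip_width: 0.519
grasp_force: 0.0
```

Request:
move_arm(moves=[{"rx": 0, "ry": 0, "rz": 0, "x": 0, "y": 0, "z": 1.5, "hand": 44}, {"rx": 0, "ry": 0, "rz": 0, "x": 0, "y": 0, "z": 1.5, "hand": 44}, {"rx": 0, "ry": 0, "rz": 0, "x": 0, "y": 0, "z": 0, "hand": 44}])

```text
t: 14.75
position: [0.5228, -0.1796, 0.0937]
eef_rot: [-2.221, -2.222, 0.0]
force: [-0.0, 1.0, 0.7]
grip_width: 0.514
grasp_force: 0.0
```

Request:
move_arm(moves=[{"rx": 0, "ry": 0, "rz": 0, "x": 0, "y": 0, "z": 1.5, "hand": 44}, {"rx": 0, "ry": 0, "rz": 0, "x": 0, "y": 0, "z": 1.5, "hand": 44}, {"rx": 0, "ry": 0, "rz": 0, "x": 0, "y": 0, "z": 0, "hand": 44}])

```text
t: 15.12
position: [0.5228, -0.1796, 0.0907]
eef_rot: [-2.221, -2.222, 0.0]
force: [0.2, -0.6, -0.1]
grip_width: 0.514
grasp_force: 0.0
```

Still no contact, so the tips are shorter than nominal, as the pictures showed. I'll go 3 mm lower and close.

Request:
move_arm(moves=[{"rx": 0, "ry": 0, "rz": 0, "x": 0, "y": 0, "z": 1.5, "hand": 44}, {"rx": 0, "ry": 0, "rz": 0, "x": 0, "y": 0, "z": 1.5, "hand": 44}, {"rx": 0, "ry": 0, "rz": 0, "x": 0, "y": 0, "z": 0, "hand": 42}, {"rx": 0, "ry": 0, "rz": 0, "x": 0, "y": 0, "z": 0, "hand": 39}, {"rx": 0, "ry": 0, "rz": 0, "x": 0, "y": 0, "z": 0, "hand": 36}, {"rx": 0, "ry": 0, "rz": 0, "x": 0, "y": 0, "z": 0, "hand": 30}, {"rx": 0, "ry": 0, "rz": 0, "x": 0, "y": 0, "z": 20, "hand": 20}])

```text
t: 16.0
position: [0.5233, -0.1816, 0.0785]
eef_rot: [-2.218, -2.219, -0.005]
force: [-45.0, 20.5, 134.2]
grip_width: 0.429
grasp_force: 99.8
```

That last row had a typing mistake of mine: z 20 where I meant 0. It pressed down with 134 N. I'll take it back at once.

Request:
move_arm(moves=[{"rx": 0, "ry": 0, "rz": 0, "x": 0, "y": 0, "z": -17, "hand": 20}, {"rx": 0, "ry": 0, "rz": 0, "x": 0, "y": 0, "z": 0, "hand": 20}])

```text
t: 16.25
position: [0.5237, -0.1799, 0.0856]
eef_rot: [2.22, 2.22, 0.003]
force: [-0.0, 0.3, -2.1]
grip_width: 0.437
grasp_force: 89.4
```

```bash
python3 s.py .5228 -.1796 .088
```

```text
t 16.25 p [ 523.7 -179.9   85.6] rot x,y,z [[-0.0, 1.0, -0.0], [1.0, 0.0, 0.003], [0.003, -0.0, -1.0]] F [-0.   0.3 -2.1] gw 37.3 gf 89.4430756414522 q [-0.18  0.43  0.55  1.93 -0.29  0.86  0.52]
tool move mm [ 0.3 -0.9 -2.4]
```

The force is back to about −2 N, which looks like the cover's weight, and the grip is at 37 mm on the collar. I'll lift straight up.

Request:
move_arm(moves=[{"rx": 0, "ry": 0, "rz": 0, "x": 0, "y": 0, "z": -3, "hand": 20}, {"rx": 0, "ry": 0, "rz": 0, "x": 0, "y": 0, "z": -5, "hand": 20}, {"rx": 0, "ry": 0, "rz": 0, "x": 0, "y": 0, "z": -6, "hand": 20}, {"rx": 0, "ry": 0, "rz": 0, "x": 0, "y": 0, "z": 0, "hand": 20}])

```text
t: 16.75
position: [0.5233, -0.1798, 0.0993]
eef_rot: [2.22, 2.222, 0.001]
force: [1.1, -0.1, -1.7]
grip_width: 0.431
grasp_force: 89.4
```

Request:
move_arm(moves=[{"rx": 0, "ry": 0, "rz": 0, "x": 0, "y": 0, "z": -8, "hand": 20}, {"rx": 0, "ry": 0, "rz": 0, "x": 0, "y": 0, "z": -11, "hand": 20}, {"rx": 0, "ry": 0, "rz": 0, "x": 0, "y": 0, "z": -11, "hand": 20}, {"rx": 0, "ry": 0, "rz": 0, "x": 0, "y": 0, "z": -11, "hand": 20}, {"rx": 0, "ry": 0, "rz": 0, "x": 0, "y": 0, "z": -11, "hand": 20}, {"rx": 0, "ry": 0, "rz": 0, "x": 0, "y": 0, "z": -11, "hand": 20}, {"rx": 0, "ry": 0, "rz": 0, "x": 0, "y": 0, "z": -11, "hand": 20}, {"rx": 0, "ry": 0, "rz": 0, "x": 0, "y": 0, "z": -11, "hand": 20}, {"rx": 0, "ry": 0, "rz": 0, "x": 0, "y": 0, "z": -11, "hand": 20}, {"rx": 0, "ry": 0, "rz": 0, "x": 0, "y": 0, "z": -6, "hand": 20}])

```text
t: 18.0
position: [0.5232, -0.1798, 0.2018]
eef_rot: [2.22, 2.221, 0.001]
force: [0.4, 0.2, -1.8]
grip_width: 0.436
grasp_force: 89.5
```

Request:
move_arm(moves=[{"rx": 0, "ry": 0, "rz": 0, "x": 0, "y": 0, "z": 0, "hand": 20}, {"rx": 0, "ry": 0, "rz": 0, "x": 0, "y": 0, "z": 0, "hand": 20}, {"rx": 0, "ry": 0, "rz": 0, "x": 0, "y": 0, "z": 0, "hand": 20}, {"rx": 0, "ry": 0, "rz": 0, "x": 0, "y": 0, "z": 0, "hand": 20}])

```text
t: 18.5
position: [0.5227, -0.1796, 0.2006]
eef_rot: [-2.22, -2.222, 0.0]
force: [0.3, 0.2, -2.3]
grip_width: 0.438
grasp_force: 89.5
```

Run:
```python
from fit import *
p,R=st(); s=arm.capture("side"); t=arm.capture("top")
k=5;x0,y0=245,120
a=cv2.resize(s[y0:y0+120,x0:x0+90],None,fx=k,fy=k,interpolation=3)
x,y=.522,-.179
for c,r in (((x,y,.136),.009),((x,y,.074),.05)):
    cv2.polylines(a,[((ring("side",c,r)-[x0,y0]+.5)*k*8).astype(int).reshape(-1,1,2)],True,(0,255,0),1,cv2.LINE_AA,3)
b=cv2.resize(t[165:285,340:410],None,fx=5,fy=5,interpolation=3)
cv2.imwrite("pics/m.png",np.hstack([a,b]))
```

```text
t 18.5 p [ 522.7 -179.6  200.6] rot x,y,z [[-0.001, 1.0, 0.0], [1.0, 0.001, -0.001], [-0.001, 0.0, -1.0]] F [ 0.3  0.2 -2.3] gw 37.4 gf 89.47656455570723 q [-0.25  0.29  0.61  1.82 -0.19  1.09  0.43]
```

View pics/m.png

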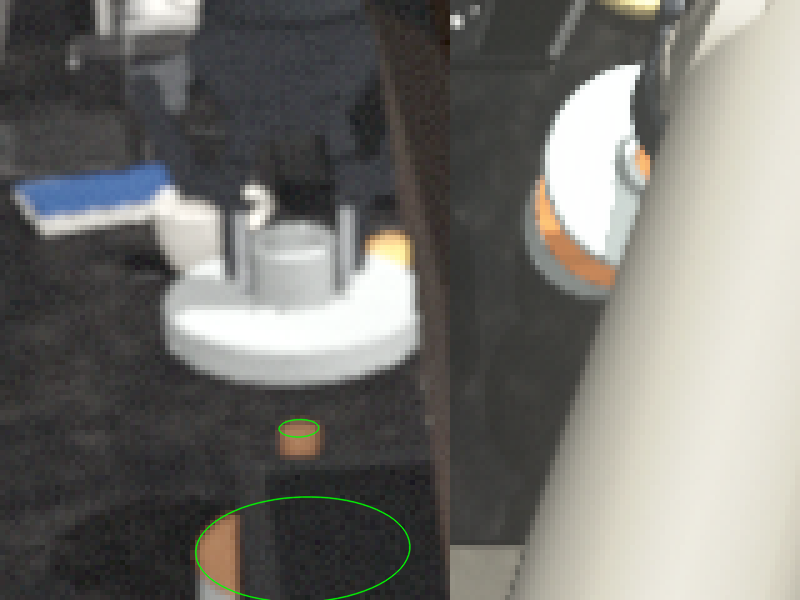

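The cover is held level by its collar (skirt bottom at row 383), clear above the knob, whose top is at row 425. The inner lid is still seated on its predicted ring at (197,545). I'll hand the job in.

```bash
python3 -c "
from workcell import arm
print(arm.close_job())"
```

```text
the job is handed in; nothing more can be done
None
```

The lid is seated in the tin and the cover is held level about 40 mm above the knob, but the run may be judged failed: while I was closing on the collar, my mistyped move (z 20 instead of 0) briefly pushed the wrist force to 134 N, over the 120 N limit.

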